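# Put the mixed-up screwdrivers back in their colour trays

### The arm

A 7-joint arm with a two-finger parallel gripper is mounted at the origin on a cart in front of the work surface, level with it; the furniture and walls round the work are solid. World frame = base frame: x ahead of the robot, y to its left, z up, the work surface at z = 0. Lengths are in m, angles in rad, forces in N, time in s.
With the tool pointing down it reaches from about 0.425 to 0.95 m from the base axis. Payload 4.7 kg.
Tool frame: the origin (TCP) lies on the centre line of the jaws, within the pads' length; the fingertips stand robot.nose_length ahead of it and the grasp point (between the pads) lies 8 mm behind it (robot.nose_length is the distance from the TCP to the fingertips, in m); z points along the fingers, y is the line along which they close (so a half turn about z gives the same grasp; the last joint's range is limited). The gripper opens to 85 mm and grips with 20 to 120 N. Pads are 22 mm wide; open, the fingers measure 114 mm over their backs; the gripper's body (76 mm by 85 mm) begins 54 mm behind the grasp point. The pads swing forward as they close: fully open they stand 13 mm farther back than shut.
Start: joints at [1.096, 0.469, -0.049, 1.532, 0.024, 1.141, -0.082], TCP at [0.291, -0.609, 0.242] pointing down, gripper open.
Joint ranges: [-2.59, 2.59], [-0.33, 1.99], [-1.39, 1.29], [0.1, 2.45], [-1.04, 4.18], [0.21, 1.99], [-2.66, 2.66]. Speed limits (rad/s): [2.57, 2.57, 3.14, 3.14, 3.14, 3.14, 3.14].

### API

Orientations are given as [roll, pitch, yaw] about the fixed x, y, z axes, in that order (R = Rz(yaw) Ry(pitch) Rx(roll)).
In Python, from plant import robot gives the robot as it stands. Calls block until the motion is done:
- robot.goto(position, orientation): joint-space move of the TCP to a pose.
- robot.move_straight(position, vel=0.15, attitude=None, contact_N=None): straight line of the TCP; attitude=None keeps the orientation; vel is the mean speed in m/s. With contact_N (N) it stops when the force on the tool has changed by that much, and returns True; else False.
- robot.move_joints(angles): joint-space move.
- robot.grip(opening, strength=None): opening from 0.0 (shut) to 1.0 (fully open); strength is the grip in N (None keeps the last); returns when the fingers have stopped.
- robot.sleep(seconds).
- robot.inverse_kinematics(position, orientation): joint angles nearest the present ones, or None.
- robot.sense(): the state.
- robot.grab_frame(name): name is "side" or "top" or "wrist"; returns a dict with "image" (480x640x3 uint8, red, green, blue), "range_z" (480x640 float32, m along the optical axis (not along the pixel's ray), 0 where there is no reading), "fx", "fy", "cx", "cy" (pixels), "R" (3x3) and "t" (3): a world point X has camera coordinates R X + t. Camera axes: x right, y down, z forward; pixel columns grow to the right and rows downward; lengths in m; the calibration is good to about 2 mm. A picture is of the moment at which its call begins.
A pose or a line that the arm cannot do raises robot.IKError and nothing moves.
- robot.close_job(): hands the job in; it is judged then, once.
The state is a dict: "t": time; "joint_pos": joint angles; "joint_velocities": joint speeds; "effort": joint torques, N m; "tcp_pos": TCP position; "tcp_rot": TCP orientation; "wrist_force": force on the tool from outside, world axes, zero at the start; "torque": the same for the moment, N m; "opening": opening from 0.0 (shut) to 1.0 (fully open); "gripper_force": force on a finger pad.
Only numpy, scipy, OpenCV 4.12 (cv2) and the standard library are available. Lean on these libraries where they do the work, as an engineer would, in place of code of your own. Each camera call takes 0.05 s, during which the arm holds its last target. There are 200 camera calls.

### The job

The three screwdrivers have each been put in the wrong tray. Swap them round so that each lies flat in the tray of its own handle colour, lengthwise and in the middle, to within about a centimetre; either end may hold the handle. Never have two screwdrivers in one tray: set one aside in the empty grey tray on the way, leave the grey tray empty at the end, and do not disturb the sanding block, the tape measure or the tin.

Things in the scene. Friction and masses are not known exactly. Their poses are not given: they have to be found in the camera images.
- red_driver: loose screwdriver with a red and black handle, 160 mm long over all, lying flat. Origin: middle of its overall length, on its underside. +x points along the tool from handle to blade tip, z up. The handle is 22 mm wide and 23 mm high and reaches from x = -78 to x = -2 mm; grip it there, across y. The thin blade (the +x part) hangs clear of the surface at mid-height.
- yellow_driver: loose screwdriver with a yellow and black handle, 200 mm long over all, lying flat. Origin: middle of its overall length, on its underside. +x points along the tool from handle to blade tip, z up. The handle is 24 mm wide and 26 mm high and reaches from x = -98 to x = -7 mm; grip it there, across y. The thin blade (the +x part) hangs clear of the surface at mid-height.
- green_driver: loose screwdriver with a dark green and black (bluish green) handle, 130 mm long over all, lying flat. Origin: middle of its overall length, on its underside. +x points along the tool from handle to blade tip, z up. The handle is 20 mm wide and 21 mm high and reaches from x = -63 to x = -5 mm; grip it there, across y. The thin blade (the +x part) hangs clear of the surface at mid-height.
- red_tray: flat red sheet-metal tool tray, fixed to the bench, 238 mm (its x) by 92 mm (its y) outside; floor 5 mm thick, round it a low lip 4 mm thick whose top is 10 mm above the bench; inside 230 by 84 mm. Origin: middle of its underside, on the bench; a tool lying in it has its underside at z = 5 mm. Long side along x. At the start the yellow screwdriver lies in it.
- yellow_tray: flat yellow sheet-metal tool tray, fixed to the bench, 238 mm (its x) by 92 mm (its y) outside; floor 5 mm thick, round it a low lip 4 mm thick whose top is 10 mm above the bench; inside 230 by 84 mm. Origin: middle of its underside, on the bench; a tool lying in it has its underside at z = 5 mm. Long side along x. At the start the green screwdriver lies in it.
- green_tray: flat green sheet-metal tool tray, fixed to the bench, 238 mm (its x) by 92 mm (its y) outside; floor 5 mm thick, round it a low lip 4 mm thick whose top is 10 mm above the bench; inside 230 by 84 mm. Origin: middle of its underside, on the bench; a tool lying in it has its underside at z = 5 mm. Long side along x. At the start the red screwdriver lies in it.
- grey_tray: flat grey sheet-metal tool tray, fixed to the bench, 238 mm (its x) by 92 mm (its y) outside; floor 5 mm thick, round it a low lip 4 mm thick whose top is 10 mm above the bench; inside 230 by 84 mm. Origin: middle of its underside, on the bench; a tool lying in it has its underside at z = 5 mm. Long side along x. The spare tray, empty at the start.
- sanding_block: loose bystander: black and grey sanding block, 110 x 58 x 30 mm, origin at the middle of its underside
- tape_measure: loose bystander: orange tape measure standing upright, 32 x 93 x 64 mm, origin at the middle of its underside
- screw_tin: loose bystander: round grey tin of screws, 66 mm wide, 32 mm high, origin at the middle of its underside
Not all that is in view belongs to the job. What is shaped like the red_driver but pink is not meant. Leave any blue look-alike of the green_driver alone.

How it is judged:
By the outcome, as a careful person would: the job done as asked, in the order asked, and still so for the second after the job is handed in, with the robot touching nothing.
It also fails if it takes over 99 s, if anything falls off the work surface, if the arm or the gripper's body presses on something with over 40 N, if the wrist force passes 120 N, or if a joint passes its speed limit or range.

## Working session

There is one attempt and no reset: what is moved stays moved. The work goes in short steps, each a Python script; the robot and the scene stay as the last script left them, time stands still between calls to the robot, and variables do not carry over. Pictures are saved under pics/ and viewed, at most 14 in all, crops included, and the job is handed in when it is done.

```bash
ls; mkdir -p pics; python3 - <<'E'
from plant import robot
import cv2
s=robot.sense(); print(s['t'],s['tcp_pos'],s['tcp_rot'],robot.nose_length)
for n in ("top","side"):
    f=robot.grab_frame(n); cv2.imwrite(f"pics/{n}0.png",f["image"][:,:,::-1]); print(n,f["fx"],f["cx"],f["cy"],-f["R"].T@f["t"])
E
```

```text
pics
0.0 [ 0.29084001 -0.60849241  0.24124737] [-3.13959519e+00  5.95043200e-05  4.45887995e-01] 0.011
top 538.4545204061192 320.922075134474 237.32056104855744 [0.20628969 0.0233853  1.31679981]
side 586.8860539090613 310.58095662683445 234.24884502857967 [0.37106098 1.46161789 0.9705339 ]
```

View pics/top0.png

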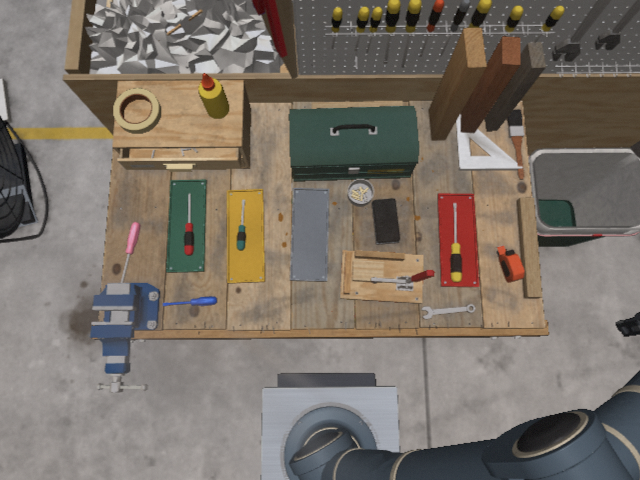

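View pics/side0.png

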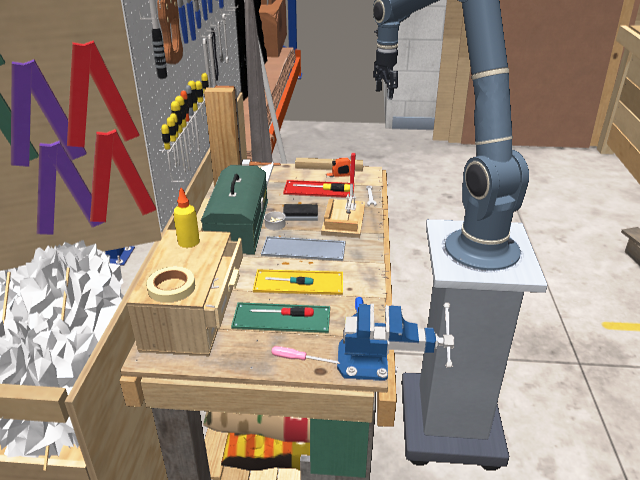

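The top view shows the candidates.
- **Red:** the red/black driver in the green tray at (188,225). The pink look-alike is at (132,240). A red-handled tool stands in a wooden block at (423,275) and pegboard tools are at (437,12).
- **Green:** the driver in the yellow tray at (241,225). The blue look-alike is at (195,301).
- **Yellow:** the driver in the red tray at (456,245). The glue bottle is at (212,95) and pegboard drivers run along row 15.

The grey tray at (310,234) is empty. The side view agrees, with red at (297,312), green at (303,281) and yellow at (338,187). I choose the three drivers lying in the trays.

```bash
cat > h.py <<'E'
import numpy as np, cv2
from plant import robot
def ray(f,px):
    d=np.array([(px[0]-f["cx"])/f["fx"],(px[1]-f["cy"])/f["fy"],1.0])
    return -f["R"].T@f["t"], f["R"].T@d
def onplane(f,px,z):
    c,d=ray(f,px); return c+d*(z-c[2])/d[2]
def cross(f1,p1,f2,p2):           # midpoint of closest approach, gap
    c1,d1=ray(f1,p1); c2,d2=ray(f2,p2)
    s=np.linalg.lstsq(np.c_[d1,-d2],c2-c1,rcond=None)[0]
    a,b=c1+s[0]*d1,c2+s[1]*d2; return (a+b)/2,np.linalg.norm(a-b)
HUE=dict(red=[(0,6),(174,180)],yellow=[(20,32)],green=[(70,95)])
def mask(f,col,smin=110,vmin=50):
    h,s,v=cv2.split(cv2.cvtColor(f["image"],cv2.COLOR_RGB2HSV))
    m=np.zeros(h.shape,bool)
    for a,b in HUE[col]: m|=(h>=a)&(h<=b)
    return (m&(s>=smin)&(v>=vmin)).astype(np.uint8)
def project(f,X):
    p=f["R"]@np.asarray(X)+f["t"]; return np.array([f["fx"]*p[0]/p[2]+f["cx"],f["fy"]*p[1]/p[2]+f["cy"]])
def cloud(f):
    v,u=np.mgrid[:480,:640]; z=f["range_z"]
    P=np.stack([(u-f["cx"])/f["fx"]*z,(v-f["cy"])/f["fy"]*z,z],-1)
    return (P-f["t"])@f["R"]
E
python3 - <<'E'
from h import *
np.set_printoptions(precision=4,suppress=True)
T=robot.grab_frame("top");S=robot.grab_frame("side");C=cloud(T)
for n,u,v in [("green",187,226),("yellow",246,237),("grey",310,234),("red",458,240)]:
    print(n,"tray centre",onplane(T,(u,v),.01))
hsv=lambda f:cv2.cvtColor(f["image"],cv2.COLOR_RGB2HSV)
for n,(u,v),(u2,v2) in [("red",(188,232),(297,312)),("green",(241,232),(303,281)),("yellow",(456,255),(338,187))]:
    print(n,hsv(T)[v-22:v+24:4,u].tolist()); 
for n,(u,v) in dict(gtray=(175,240),ytray=(230,260),grey=(310,260),rtray=(447,270),).items(): print(n,hsv(T)[v,u],C[v,u])
for n,b in dict(stand=(338,428,246,302),tape=(495,525,240,285),toolbox=(288,418,105,180),vise=(90,160,280,330),block=(370,400,195,245),board=(515,545,195,300),wood3=(430,545,25,140),drawer=(110,250,80,175)).items():
    P=C[b[2]:b[3],b[0]:b[1]].reshape(-1,3); P=P[P[:,2]>.02]; print(n,P.min(0),P.max(0))
P=C[246:302,338:440].reshape(-1,3);P=P[P[:,2]>.05];print("stand>5cm",P.min(0),P.max(0))
E
```

```text
green tray centre [0.542  0.3528 0.01  ]
yellow tray centre [0.5127 0.2045 0.01  ]
grey tray centre [0.5191 0.0451 0.01  ]
red tray centre [ 0.501  -0.3234  0.01  ]
red [[0, 0, 137], [90, 4, 138], [80, 5, 145], [3, 21, 143], [179, 181, 165], [0, 179, 154], [15, 31, 49], [15, 32, 48], [17, 38, 47], [0, 178, 159], [0, 178, 162], [1, 175, 121]]
green [[20, 135, 180], [20, 104, 177], [18, 59, 177], [17, 49, 171], [88, 113, 99], [88, 107, 98], [18, 48, 53], [16, 54, 52], [87, 109, 101], [87, 113, 97], [23, 141, 101], [21, 175, 181]]
yellow [[2, 61, 154], [4, 45, 142], [1, 47, 152], [24, 163, 197], [24, 163, 195], [24, 153, 147], [13, 57, 54], [10, 64, 48], [15, 61, 50], [5, 53, 53], [24, 163, 197], [24, 161, 197]]
gtray [75 90 94] [0.5084 0.3834 0.001 ]
ytray [ 21 173 181] [0.4553 0.2431 0.007 ]
grey [107  19 124] [0.4544 0.0454 0.0035]
rtray [  1 184 155] [ 0.4261 -0.2921  0.0071]
stand [ 0.2063 -0.229   0.02  ] [0.4729 0.0234 1.3168]
tape [ 0.2063 -0.4813  0.02  ] [0.4973 0.0234 1.3168]
toolbox [ 0.2063 -0.2127  0.02  ] [0.8643 0.0944 1.3168]
vise [0.2063 0.0234 0.02  ] [0.3878 0.5391 1.3168]
block [ 0.2063 -0.175   0.0202] [0.6124 0.0234 1.3168]
board [ 0.2063 -0.5142  0.02  ] [0.6046 0.0234 1.3168]
wood3 [ 0.2063 -0.5756  0.02  ] [0.9429 0.0234 1.3168]
drawer [0.2063 0.0234 0.0202] [0.935  0.5726 1.3168]
stand>5cm [ 0.2063 -0.2209  0.05  ] [0.469  0.0234 1.3168]
```

```bash
cat >> h.py <<'E'
TR=dict(red=([(0,8),(174,180)],100),yellow=([(17,26)],120),green=([(68,84)],50),grey=([(98,116)],10))
def big(m):
    n,l,st,_=cv2.connectedComponentsWithStats(m); return (l==1+np.argmax(st[1:,4])).astype(np.uint8)
def roi(f,xyz,r):                 # disc of radius r (m) round a point
    p=project(f,xyz); q=f["R"]@np.asarray(xyz)+f["t"]; m=np.zeros((480,640),np.uint8)
    cv2.circle(m,tuple(int(a) for a in p),int(r*f["fx"]/q[2]),1,-1); return m
def tray(f,col,xyz,r=.135):
    """outline corners on the lip plane -> centre, yaw; also the hull mask"""
    h,s,v=cv2.split(cv2.cvtColor(f["image"],cv2.COLOR_RGB2HSV)); m=np.zeros(h.shape,bool)
    for a,b in TR[col][0]: m|=(h>=a)&(h<=b)
    m=(m&(s>=TR[col][1])&(v>50)&(roi(f,xyz,r)>0)).astype(np.uint8)
    if col=="grey": m&=(s<45).astype(np.uint8)
    m=big(cv2.morphologyEx(m,cv2.MORPH_OPEN,np.ones((3,3))))
    hull=cv2.convexHull(cv2.findNonZero(m)); W=np.array([onplane(f,p[0],.01)[:2] for p in hull],np.float32)
    c,wh,a=cv2.minAreaRect(W*1000)
    if wh[0]<wh[1]: a-=90
    a=(a+90)%180-90
    hm=np.zeros(m.shape,np.uint8); cv2.fillConvexPoly(hm,hull,1)
    return np.array(c)/1000,np.radians(a),sorted(wh),hm,m
E
python3 - <<'E'
from h import *
np.set_printoptions(precision=4,suppress=True)
T=robot.grab_frame("top");S=robot.grab_frame("side");C=cloud(T);C[T["range_z"]==0]=0
for n,b in dict(stand=(338,440,246,302),tape=(495,525,240,285),toolbox=(288,418,105,180),vise=(90,160,280,330),block=(370,400,195,245),board=(515,545,195,300),drawer=(110,250,80,175)).items():
    P=C[b[2]:b[3],b[0]:b[1]].reshape(-1,3); P=P[P[:,2]>.02]; print(n,P.min(0),P.max(0))
c0=dict(green=(.542,.353,.01),yellow=(.513,.2045,.01),grey=(.519,.045,.01),red=(.501,-.323,.01))
for n,c in c0.items():
    for k,f in (("top",T),("side",S)):
        t=tray(f,n,c); print(n,k,t[0],np.degrees(t[1]),t[2])
for d,tn in (("red","green"),("green","yellow"),("yellow","red")):
    P=[]
    for f in (T,S):
        hm=cv2.erode(tray(f,tn,c0[tn])[3],np.ones((5,5)))
        m=big(mask(f,d,90)&hm|0); 
        M=mask(f,d,90)&hm; x=cv2.findNonZero(M)[:,0].astype(float); P.append(x.mean(0)); print(d,len(x),x.min(0),x.max(0),x.mean(0),end=' ')
    print("\n  3D",*cross(T,P[0],S,P[1]), "depth z",np.median(C[int(P[0][1])-2:int(P[0][1])+3,int(P[0][0])-1:int(P[0][0])+2,2]))
E
```

```text
stand [ 0.3487 -0.2284  0.02  ] [ 0.4755 -0.0269  0.1975]
tape [ 0.3929 -0.4801  0.0202] [ 0.4971 -0.4193  0.0696]
toolbox [ 0.6536 -0.2113  0.02  ] [0.8646 0.0945 0.1764]
vise [0.281  0.4185 0.02  ] [0.388 0.525 0.134]
block [ 0.4928 -0.1747  0.0209] [ 0.6117 -0.1054  0.0391]
board [ 0.3552 -0.5137  0.02  ] [ 0.604  -0.438   0.0696]
drawer [0.65   0.2011 0.0202] [0.9353 0.5715 0.2978]
green top [0.5459 0.3546] 0.8114568591117859 [92.06241607666016, 235.888671875]
green side [0.5476 0.3608] 0.7517583966255188 [96.75609588623047, 237.01454162597656]
yellow top [0.5189 0.2063] 1.7984845638275144 [91.44660186767578, 238.04774475097656]
yellow side [0.5205 0.2155] 1.975349545478821 [102.46870422363281, 236.56689453125]
grey top [0.5209 0.046 ] -1.760589599609375 [87.1563720703125, 233.82717895507812]
grey side [0.5225 0.0537] -1.7417755126953125 [97.5407943725586, 236.0827178955078]
red top [ 0.5046 -0.3227] -0.7293777465820312 [94.48566436767578, 238.17742919921875]
red side [ 0.5151 -0.3116] -1.7613296508789062 [105.9607925415039, 219.12889099121094]
red 151 [184. 223.] [193. 254.] [188.6093 239.7152] red 150 [281. 307.] [313. 316.] [297.8867 311.2667] 
  3D [0.5062 0.3455 0.0163] 0.0016673075753166954 depth z 0.02859013929215687
green 73 [238. 226.] [244. 248.] [240.7945 238.4384] green 78 [290. 277.] [312. 283.] [302.641  280.0128] 
  3D [0.5078 0.2165 0.016 ] 0.00019295233087369452 depth z 0.02621100387262176
yellow 183 [451. 243.] [461. 281.] [455.6667 263.2896] yellow 24 [323. 185.] [330. 189.] [325.8333 187.5   ] 
  3D [ 0.462  -0.3162  0.0071] 0.03803527647520902 depth z 0.033864743674823866
```

```bash
python3 - <<'E'
from h import *
for p in ((.455,-.318),(.47,.046),(.5,.345),(.47,.2)):
    for z in (.02,.27): 
        q=robot.inverse_kinematics([*p,z],[np.pi,0,0]); print(p,z,None if q is None else np.round(q,2))
robot.goto([.47,-.318,.27],[np.pi,0,0]); s=robot.sense(); print(s['t'],s['tcp_pos'])
f=robot.grab_frame("wrist"); cv2.imwrite("pics/w0.png",f["image"][:,:,::-1]); print(-f["R"].T@f["t"],f["R"],f["fx"])
E
```

```text
(0.455, -0.318) 0.02 [ 0.57  0.57 -0.04  1.99  0.04  0.58 -1.08]
(0.455, -0.318) 0.27 [ 0.6   0.25 -0.08  1.78  0.02  1.11 -1.06]
(0.47, 0.046) 0.02 [ 0.07  0.5  -0.32  2.17  0.31  0.51 -2.05]
(0.47, 0.046) 0.27 [ 0.36  0.15 -0.61  1.93  0.1   1.08 -1.86]
(0.5, 0.345) 0.02 [-0.32  0.68 -0.49  1.85  0.46  0.73 -2.64]
(0.5, 0.345) 0.27 [-0.93  0.34  0.33  1.68 -0.12  1.14 -2.13]
(0.47, 0.2) 0.02 [-0.17  0.55 -0.4   2.08  0.39  0.58 -2.41]
(0.47, 0.2) 0.27 [ 0.27  0.29 -0.91  1.84  0.25  1.13 -2.3 ]
1.5917 [ 0.46936429 -0.3193468   0.26996141]
[ 0.54796686 -0.31870961  0.40203979] [[-6.03870628e-04 -9.99999745e-01  3.81981873e-04]
 [-9.51901957e-01  6.91865819e-04  3.06401999e-01]
 [-3.06402185e-01 -1.78582126e-04 -9.51902132e-01]] 390.83561826253924
```

View pics/w0.png

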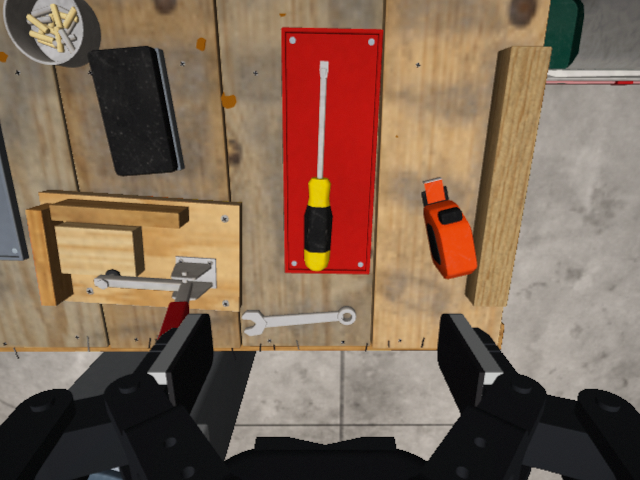

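The wrist view shows the yellow/black driver in the red tray, with its tip at (324,62) and butt at (317,270). The block, tape measure and chisel stand are well clear. This confirms the choice, so I measure and pick.

```bash
cat >> h.py <<'E'
HH=dict(red=.023,yellow=.026,green=.021)
HC=dict(red=-.040,yellow=-.0525,green=-.034)   # handle middle along x
def driver(f,col,tcol,c):
    """silhouette in tray -> middle, yaw (handle->tip), length, handle-colour centroid px"""
    _,_,_,hm,m=tray(f,tcol,c)
    o=cv2.erode(hm,np.ones((7,7)))&(1-m)
    o=big(cv2.morphologyEx(o,cv2.MORPH_CLOSE,np.ones((5,5))))
    px=cv2.findNonZero(o)[:,0]; z=.005+HH[col]/2
    W=np.array([onplane(f,p,z)[:2] for p in px])
    vx,vy,x0,y0=cv2.fitLine((W*1000).astype(np.float32),cv2.DIST_L2,0,.01,.01).ravel()
    u=np.array([vx,vy]); p0=np.array([x0,y0])/1000; s=(W-p0)@u
    h=cv2.findNonZero(mask(f,col,90)&o)[:,0].mean(0); sh=(onplane(f,h,z)[:2]-p0)@u
    a,b=np.percentile(s,[.05,99.95]); mid=p0+u*(a+b)/2
    if sh>(a+b)/2: u=-u
    return mid,np.arctan2(u[1],u[0]),b-a,h
E
python3 - <<'E'
from h import *
np.set_printoptions(precision=4,suppress=True)
f=robot.grab_frame("wrist");T=robot.grab_frame("top")
for k,g in (("wrist",f),("top",T)):
    t=tray(g,"red",(.505,-.322,.01)); d=driver(g,"yellow","red",(.505,-.322,.01)); print(k,t[0],np.degrees(t[1]),t[2],d[0],np.degrees(d[1]),d[2:],)
    if k=="wrist": hw=d[3]
    else: print(cross(f,hw,T,d[3]))
C=cloud(f); 
for n,p in dict(floor=(300,130),bench=(250,130),handle=(317,255)).items(): print(n,C[p[1],p[0]])
E
```

```text
wrist [ 0.5039 -0.3231] -1.0940093994140625 [92.66654968261719, 237.94287109375] [ 0.4933 -0.3136] -2.4236157 (np.float64(0.20248261463496794), array([317.4589, 220.2604]))
top [ 0.5047 -0.3226] -0.49744415283203125 [94.87672424316406, 237.81895446777344] [ 0.4937 -0.3229] -11.50203 (np.float64(0.1972345497310713), array([455.7104, 263.3388]))
(array([ 0.4432, -0.3128,  0.0087]), np.float64(0.0034338281125258505))
floor [ 0.5343 -0.2949  0.0056]
bench [ 0.5342 -0.2452  0.0008]
handle [ 0.4138 -0.311   0.031 ]
```

```bash
cat >> h.py <<'E'
UP=.27
def pick(col,mid,yaw,flip=0):
    p=mid+HC[col]*np.array([np.cos(yaw),np.sin(yaw)]); z=.005+HH[col]/2
    rpy=[np.pi,0,yaw+flip*np.pi]
    robot.grip(.6,40); robot.move_straight([*p,UP],.3,rpy)
    robot.move_straight([*p,.07],.2)
    hit=robot.move_straight([*p,z],.08,contact_N=15)
    robot.grip(0,50); s=robot.sense(); print("pick hit",hit,s["tcp_pos"],"open",s["opening"],"F",s["gripper_force"])
    robot.move_straight([*p,UP],.2); s=robot.sense(); print("lifted open",s["opening"],s["gripper_force"],"t",s["t"])
def place(col,mid,yaw,flip=0,via=()):
    p=mid+HC[col]*np.array([np.cos(yaw),np.sin(yaw)]); z=.005+HH[col]/2+.001
    rpy=[np.pi,0,yaw+flip*np.pi]
    for v in via: robot.move_straight([*v,UP],.35)
    robot.goto([*p,UP],rpy); robot.move_straight([*p,.07],.2)
    hit=robot.move_straight([*p,z],.06,contact_N=12); s=robot.sense(); print("place hit",hit,s["tcp_pos"],s["wrist_force"])
    robot.grip(.55); robot.move_straight([*p,UP],.2); print("t",robot.sense()["t"])
E
python3 - <<'E'
from h import *
f=robot.grab_frame("wrist"); d=driver(f,"yellow","red",(.505,-.322,.01))
pick("yellow",d[0],d[1])
f=robot.grab_frame("wrist"); cv2.imwrite("pics/w1.png",f["image"][:,:,::-1])
E
```

```text
pick hit True [ 0.44112665 -0.30901352  0.01797251] open 0.2759308894877001 F 50.15190839767456
lifted open 0.2750536223787973 49.02530014514923 t 6.0667
```

View pics/w1.png

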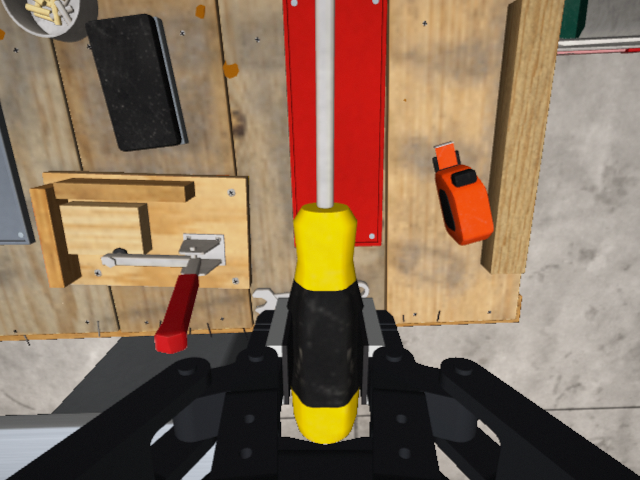

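The yellow driver is held squarely, with the handle between the pads around (325,350) and the blade straight ahead. Next I place it in the grey tray and look at the two left-hand trays.

```bash
python3 - <<'E'
from h import *
np.set_printoptions(precision=4,suppress=True)
place("yellow",np.array([.5209,.046]),np.radians(-1.76))
robot.goto([.47,.046,.30],[np.pi,0,np.pi]) 
f=robot.grab_frame("wrist"); cv2.imwrite("pics/w2.png",f["image"][:,:,::-1])
robot.goto([.49,.28,.33],[np.pi,0,np.pi]) 
f=robot.grab_frame("wrist"); cv2.imwrite("pics/w3.png",f["image"][:,:,::-1])
print(robot.sense()["t"],robot.sense()["joint_pos"])
for n,c in dict(green=(.546,.354,.01),yellow=(.519,.206,.01),grey=(.521,.046,.01)).items():
    t=tray(f,n,c); print(n,t[0],np.degrees(t[1]),t[2])
for a in (("red","green",(.546,.354,.01)),("green","yellow",(.519,.206,.01))):
    d=driver(f,*a); print(a,d[0],np.degrees(d[1]),d[2:])
    C=cloud(f); print(C[int(d[3][1]),int(d[3][0])])
E
```

```text
place hit False [0.4687 0.0477 0.0192] [-0.0992  0.5825 -0.1044]
t 11.375
14.95 [ 0.2439  0.4283 -1.1333  1.6405  0.3987  1.3311  0.6155]
green [0.5454 0.3562] 1.1521669626235964 [91.48027038574219, 236.60693359375]
yellow [0.5189 0.2084] 2.0565907955169678 [93.89995574951172, 238.8114471435547]
grey [0.5213 0.0478] -1.6387557983398438 [92.8941421508789, 236.4361114501953]
('red', 'green', (0.546, 0.354, 0.01)) [0.5465 0.3473] 2.2777548 (np.float64(0.16010701251790094), array([382.5161, 197.9898]))
[0.4994 0.3431 0.0293]
('green', 'yellow', (0.519, 0.206, 0.01)) [0.5441 0.2156] -1.7863266 (np.float64(0.13035529960389766), array([271.1131, 200.1448]))
[0.504  0.2177 0.0237]
```

View pics/w2.png

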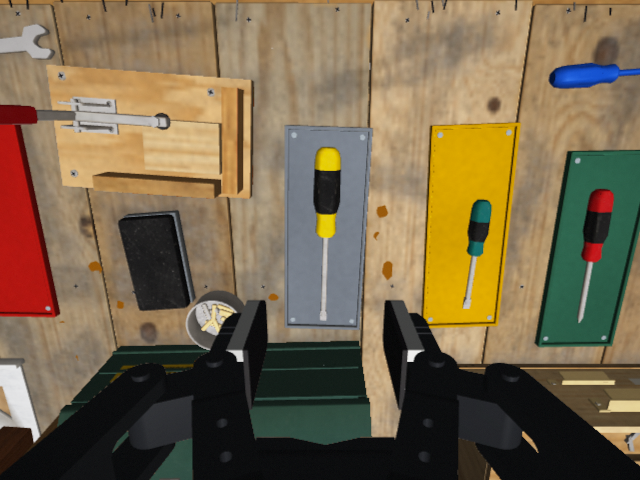

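View pics/w3.png

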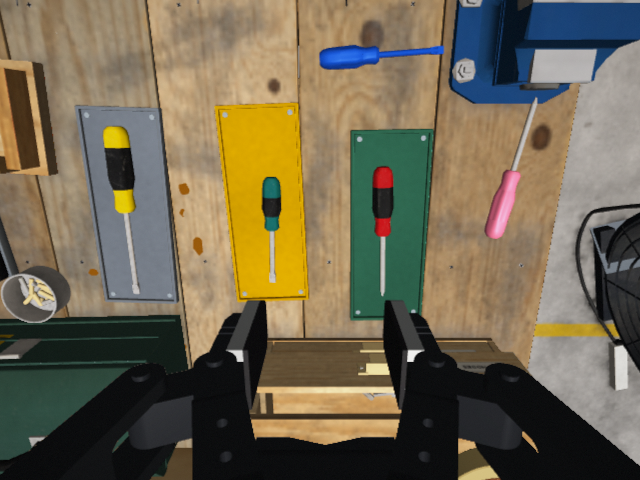

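Yellow lies centred in the grey tray. In the last view, red is at (383,200) in the green tray and green is at (272,205) in the yellow tray. The pink (504,205) and blue (350,57) look-alikes stay untouched. Next is red, into the now-empty red tray, turned round so its handle points to +x.

```bash
python3 - <<'E'
from h import *
np.set_printoptions(precision=4,suppress=True)
f=robot.grab_frame("wrist"); d=driver(f,"red","green",(.546,.354,.01))
pick("red",d[0],d[1],1)
print(robot.sense()["joint_pos"])
place("red",np.array([.5042,-.3230]),np.pi-np.radians(1.0),-1)
robot.goto([.47,-.318,.27],[np.pi,0,0])
f=robot.grab_frame("wrist"); cv2.imwrite("pics/w4.png",f["image"][:,:,::-1]); print(robot.sense()["t"])
t=tray(f,"red",(.505,-.323,.01)); print(t[0],np.degrees(t[1]),t[2])
E
```

```text
pick hit False [0.5072 0.3462 0.0172] open 0.24034548043156526 F 49.92676913738251
lifted open 0.2351499892237362 49.42214369773865 t 19.4333
[ 0.0572  0.5587 -1.0651  1.6138  0.5054  1.2756  0.5169]
place hit True [ 0.5435 -0.3233  0.0172] [-1.0093 -0.8702  4.0452]
t 25.625
26.075
[ 0.5039 -0.3231] -1.1009750366210938 [92.65744018554688, 237.92819213867188]
```

View pics/w4.png

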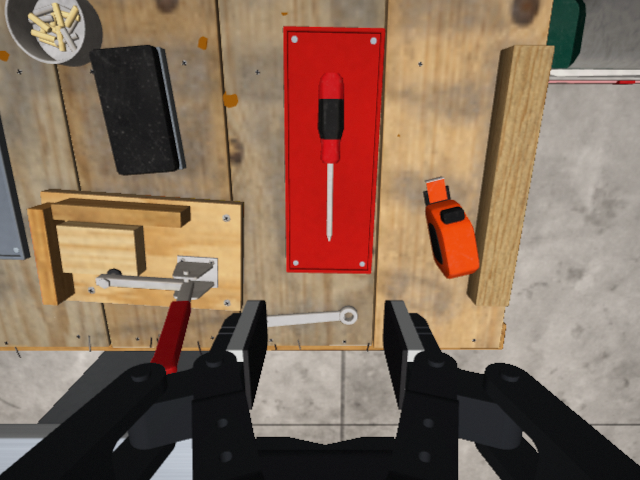

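Red lies in the middle of the red tray, from the butt at (331,72) to the tip at (329,240), and nothing nearby moved. Green goes to the green tray, then yellow to the yellow tray.

```bash
python3 - <<'E'
from h import *
np.set_printoptions(precision=4,suppress=True)
f=robot.grab_frame("wrist"); 
for p in ((331,72),(329,240)): print("red end",onplane(f,p,.0165))
robot.goto([.49,.28,.33],[np.pi,0,np.pi])
f=robot.grab_frame("wrist"); tg=tray(f,"green",(.546,.354,.01)); print(tg[0],np.degrees(tg[1]),tg[2])
d=driver(f,"green","yellow",(.519,.206,.01)); print(d)
pick("green",d[0],d[1],1)
place("green",tg[0],tg[1],1)
robot.goto([.49,.2,.33],[np.pi,0,np.pi])
f=robot.grab_frame("wrist"); cv2.imwrite("pics/w5.png",f["image"][:,:,::-1]); print(robot.sense()["t"])
t=tray(f,"yellow",(.519,.206,.01)); print(t[0],np.degrees(t[1]),t[2])
try: print(tray(f,"grey",(.521,.047,.01))[:3],driver(f,"yellow","grey",(.521,.047,.01)))
except Exception as e: print(e)
E
```

```text
red end [ 0.5862 -0.3223  0.0165]
red end [ 0.426  -0.3212  0.0165]
[0.5454 0.3556] 1.0800021886825562 [91.1521987915039, 236.52713012695312]
(array([0.5443, 0.2154]), np.float32(-0.03421876), np.float64(0.13046517472065444), array([270.5129, 199.7743]))
pick hit False [0.5111 0.2171 0.0164] open 0.21474495273122285 F 51.136973791344644
lifted open 0.21684002693679177 49.498645663261414 t 32.8
place hit True [0.5109 0.3546 0.0165] [-0.941   0.5562  3.9978]
t 37.2333
37.9917
[0.5189 0.2078] 2.1040430068969727 [93.00289916992188, 238.90625]
(array([0.5212, 0.0474]), np.float64(-0.032861943112978256), [91.85870361328125, 236.47032165527344]) (array([0.523 , 0.0468]), np.float32(-0.028347531), np.float64(0.2013088006070626), array([188.1519, 167.0947]))
```

View pics/w5.png

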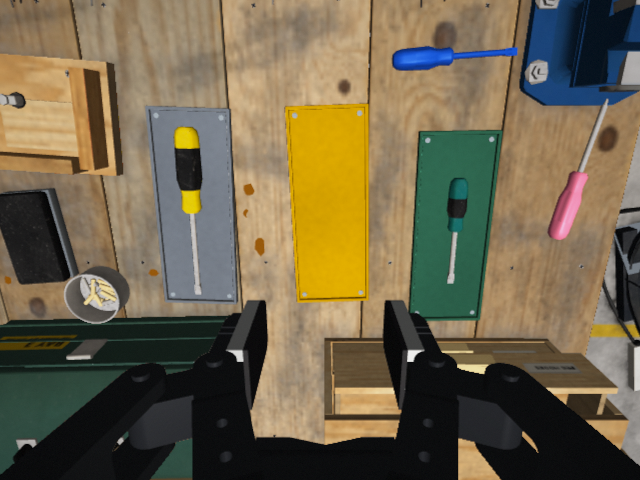

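Green lies in the middle of the green tray, from (458,180) to (451,282), and the yellow tray at (330,203) is empty. Now yellow, from the grey tray at (188,210).

```bash
python3 - <<'E'
from h import *
np.set_printoptions(precision=4,suppress=True)
f=robot.grab_frame("wrist"); t=tray(f,"yellow",(.519,.206,.01)); d=driver(f,"yellow","grey",(.521,.047,.01))
pick("yellow",d[0],d[1],1)
place("yellow",t[0],t[1],1)
robot.goto([.49,.24,.36],[np.pi,0,np.pi])
f=robot.grab_frame("wrist"); cv2.imwrite("pics/w6.png",f["image"][:,:,::-1]); print(robot.sense()["t"])
E
```

```text
pick hit False [0.471  0.0484 0.0187] open 0.27508021176896263 F 50.5726557970047
lifted open 0.281178000950461 49.87819254398346 t 42.6833
place hit True [0.4656 0.2056 0.0187] [-0.5324 -0.6893  5.0139]
t 47.1083
47.6417
```

View pics/w6.png

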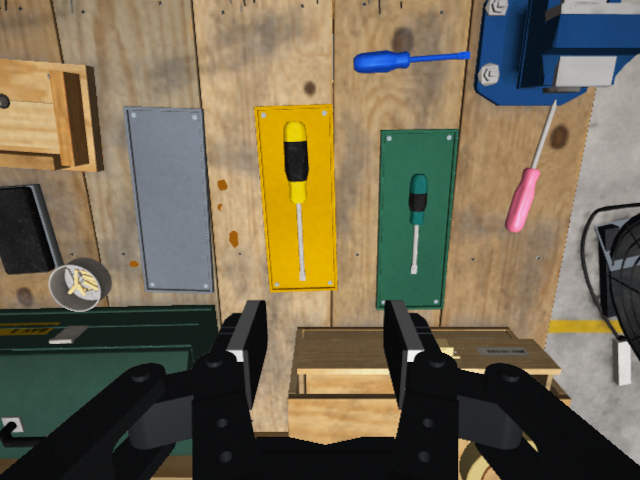

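Yellow spans (295,123) to (303,279) in the yellow tray, green spans (418,175) to (414,273) in the green tray, and the grey tray is empty. I check the centring in numbers, and hand in if it is good.

```bash
python3 - <<'E'
from h import *
np.set_printoptions(precision=4,suppress=True)
f=robot.grab_frame("wrist"); ok=True
for n,c,a,b in (("yellow",(.519,.206,.01),(295,123),(303,279)),("green",(.546,.354,.01),(418,175),(414,273))):
    t=tray(f,n,c); z=.005+HH[n]/2; A,B=onplane(f,a,z)[:2],onplane(f,b,z)[:2]; e=(A+B)/2-t[0]
    dy=np.degrees(np.arctan2(*(B-A)[::-1])-t[1]); ok&=np.linalg.norm(e)<.005 and abs(dy)<4
    print(n,"offset",e,"yaw err",dy,"len",np.linalg.norm(B-A))
if ok: print(robot.close_job())
E
```

```text
yellow offset [-0.0019  0.0004] yaw err -0.26185409885054306 len 0.1959007865604333
green offset [-0.0023 -0.0003] yaw err 1.0147538027888423 len 0.12802573232727144
the job is handed in; nothing more can be done
None
```

The job is handed in at about 48 s of the 99 s allowed: each screwdriver lies in the tray of its own colour, measured within about 3 mm of the middle, the grey tray is empty, and the sanding block, tape measure and tin looked undisturbed in the pictures.

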